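# Lay the straightedge against both marks on a sample panel

### The job

A masking line is to be drawn on the white sample panel between the two round steel studs. Slide the dark metal straightedge, flat along the panel (no more than a finger's breadth off it at any time), away from the robot until its far edge touches both studs at once, then let go of it. Leave the brass nut on the panel where it lies.

Things in the scene. Friction and masses are not known exactly. Their poses are not given: they have to be found in the camera images.
- straightedge: Dark metal bar 270 mm long (y), 50 wide (x), 5 thick, 0.2 to 0.4 kg, flat on the fixed 4 mm white panel, on the robot's side of the studs. On its middle a wooden grip rib 70 mm long (y), 14 thick (x), 26 tall (top 31 above the bar's underside). Origin: centre of the underside, 4 mm above the bench; +x points away from the robot (within 26 degrees) to the far, graduated edge, 25 mm from the origin; z up.
- left_mark: Plain dark steel magnetic stud, an upright cylinder 16 mm in diameter and 20 mm tall, standing on the white panel to the left (larger y), one end of the line; it holds fast and cannot be shifted. Origin: centre of its underside, on the panel's upper face (4 mm above the bench top); z up.
- right_mark: Plain dark steel magnetic stud, an upright cylinder 16 mm in diameter and 20 mm tall, standing on the white panel to the right, 170 to 236 mm from the left one, the other end of the line; it holds fast and cannot be shifted. Origin: centre of its underside, on the panel's upper face (4 mm above the bench top); z up.
- gun_nut: Brass hexagon ring nut, 27 x 31 mm and 13 mm tall, lying loose on the panel beyond the line of the studs; it is no mark and must be left alone. Origin: centre of its underside.

How it is judged:
By the outcome, as a careful person would: the job done as asked, in the order asked, and still so for the second after the job is handed in, with the robot touching nothing.
It also fails if it takes over 32 s, if anything falls off the work surface, if the arm or the gripper's body presses on something with over 40 N, if the wrist force passes 120 N, or if a joint passes its speed limit or range.

### The arm

A 6-joint arm with a two-finger parallel gripper is mounted at the origin on a cart in front of the work surface, level with it; the furniture and walls round the work are solid. World frame = base frame: x ahead of the robot, y to its left, z up, the work surface at z = 0. Lengths are in m, angles in rad, forces in N, time in s.
With the tool pointing down it reaches from about 0.3 to 0.775 m from the base axis. Payload 14.6 kg.
Tool frame: the origin (TCP) lies between the finger pads; the fingertips stand 14 mm ahead of it and the grasp point (between the pads) lies 5 mm behind it; z points along the fingers, y is the line along which they close (so a half turn about z gives the same grasp; the last joint's range is limited). The gripper opens to 94 mm and grips with 3 to 60 N. Pads are 16 mm wide; open, the fingers measure 119 mm over their backs; the gripper's body (75 mm by 177 mm) begins 78 mm behind the grasp point.
Start: joints at [-1.21, 0.3, 1.521, -0, 1.321, -0.067], TCP at [0.228, -0.5, 0.219] pointing down, gripper open.
Joint ranges: [-3.03, 3.03], [-0.79, 2.21], [0.23, 2.52], [-1.04, 4.18], [0, 3.07], [-2.55, 2.55]. Speed limits (rad/s): [2.22, 2.22, 2.57, 3.14, 3.14, 3.14].

### API

Orientations are given as [roll, pitch, yaw] about the fixed x, y, z axes, in that order (R = Rz(yaw) Ry(pitch) Rx(roll)).
In Python, from station import ctrl gives the robot as it stands. The module is installed in compiled form; this text tells all that it offers.
- The arm moves only by the tool move_arm, never from a script. Its argument "targets" is a list of rows, each a list of 7 numbers: the opening, from -1 (shut) to 1 (fully open), then the shift along the tool's x, y, z in units of 50 mm (1.0 is 50 mm), then the turn, a rotation vector about the tool's x, y, z in rad. A call has 1 to 12 rows; each row is the pose to reach, as a shift and turn from the pose commanded when the call began, along the tool's axes at that moment; what a row does not reach only later rows make up. A row lasts 1/10 s, in which the tool goes at most 50 mm and 8.59 degrees, less where a joint would pass 70% of its speed; a pose out of reach is approached as far as the arm can. A call with a gripper value outside its range is refused whole. The fingers move at their own pace and stop on an object; "grip_force" is the grip in N (left out, the last holds). Time passes only in rows, so rows that repeat a pose let the fingers close. It gives the time, the measured TCP pose, the force, the opening and the grip force at its end, in the units of the state.
- ctrl.get_obs(): the state, without advancing time (a new reading comes with each control period).
- ctrl.camera(name): name is "scene" or "top" or "wrist"; returns (picture, depth): 480x640x3 uint8, red, green, blue; 480x640 float32, m along the optical axis (not along the pixel's ray), 0 where there is no reading.
- ctrl.camera_params(name): a dict with "intrinsics" (3x3 intrinsics, pixels), "rvec" (rotation vector, rad) and "tvec" (3), from world to camera coordinates, as OpenCV has them; the wrist camera has in their place "T_tool_cam" (4x4, takes a point from camera to tool coordinates, whose origin is the TCP and whose axes are the flange's). Camera axes: x right, y down, z forward; pixel columns grow to the right and rows downward; lengths in m; the calibration is good to about 2 mm. A picture is of the moment at which its call begins: read the wrist's pose just before it. camera_params takes no time and is no camera call.
- ctrl.hand_in(): hands the job in; it is judged then, once.
Trained networks look in the newest picture that a camera, given by its name, has taken for a name from the list of things; names that differ only in an ending like _2 or _b are one class to them, and where a whole thing is asked for, a point or a joint stands for the part that bears it (a point fixed in the world has none). Each returns a list of dicts, best first, with "score" (0 to 1); they miss things now and then, are a little off and sometimes report something else, mostly with a low value. They report only what shows in the picture. A call takes as long as a camera call.
- ctrl.cut_out(camera, target): "region" (480x640 bool, what is visible of it) and "point" ([column, row] in pixels, amid what is visible of it).
- ctrl.tip_of(camera, target): "point" ([column, row] in pixels: a listed point, or the origin of a listed thing).
The state is a dict: "time_s": time; "qpos": joint angles; "joint_vel": joint speeds; "tau": joint torques, N m; "ee_pos": TCP position; "eef_rot": TCP orientation; "force": force on the tool from outside, world axes, zero at the start; "moment": the same for the moment, N m; "grip_width": finger opening in m; "grip_force": force on a finger pad.
Only numpy, scipy, OpenCV 4.12 (cv2) and the standard library are available. Lean on these libraries where they do the work, as an engineer would, in place of code of your own. Each camera call takes 0.05 s, during which the arm holds its last target. There are 200 camera calls.

## Working session

There is one attempt and no reset: what is moved stays moved. The work goes in short steps, Python scripts to look and compute and a tool call to move; the robot and the scene stay as the last step left them, time stands still between calls to the robot, and variables do not carry over. Pictures are saved under pics/ and viewed, at most 10 in all, crops included, and the job is handed in when it is done.

Besides the shell and the picture viewer there is one more tool, called as name(argument=value, ...) on one line, values as JSON. move_arm: Moves the arm, as the interface text tells. Its arguments: {"type":"object","properties":{"targets":{"type":"array"},"grip_force":{"type":"number"}},"required":["targets"]}

```bash
mkdir -p pics; cat > h.py <<'E'
import numpy as np, cv2
from station import ctrl
from scipy.spatial.transform import Rotation as R
def cam(n):
    o=ctrl.get_obs(); im,d=ctrl.camera(n); p=ctrl.camera_params(n); K=np.array(p["intrinsics"])
    if n=="wrist":
        T=np.eye(4);T[:3,:3]=R.from_euler('xyz',o["eef_rot"]).as_matrix();T[:3,3]=o["ee_pos"]; T=T@np.array(p["T_tool_cam"])
    else:
        C=np.eye(4);C[:3,:3]=R.from_rotvec(np.ravel(p["rvec"])).as_matrix();C[:3,3]=np.ravel(p["tvec"]);T=np.linalg.inv(C)
    return im,d,K,T
def ray(px,K,T,z):  # pixel(s) -> world on plane z
    px=np.atleast_2d(px).astype(float); r=np.c_[px,np.ones(len(px))]@np.linalg.inv(K).T@T[:3,:3].T
    return T[:3,3]+r*((z-T[2,3])/r[:,2])[:,None]
def cloud(d,K,T,m):
    v,u=np.nonzero(m&(d>0)); r=np.c_[u,v,np.ones(len(u))]@np.linalg.inv(K).T*d[v,u][:,None]
    return r@T[:3,:3].T+T[:3,3]
def save(im,n): cv2.imwrite("pics/"+n,im[:,:,::-1])
E
python3 - <<'E'
from h import *
np.set_printoptions(precision=4,suppress=True)
o=ctrl.get_obs();print(o)
for c in["top","scene"]:
    im,d,K,T=cam(c);save(im,c+"1.png");print(c,T[:3,3])
    for t in["straightedge","left_mark","right_mark","gun_nut"]:
        for r in ctrl.cut_out(c,t)[:2]:
            P=cloud(d,K,T,r["region"]);print(t,round(r["score"],2),r["point"],r["region"].sum(),np.median(P,0) if len(P) else None, ray(r["point"],K,T,.004))
            if t=="straightedge" and len(P):
                B=P[(P[:,2]<.018)];print(cv2.minAreaRect(B[:,:2].astype(np.float32)),P[:,2].max())
            elif len(P): print(P.min(0),P.max(0))
E
```

```text
{'time_s': 0.0, 'qpos': array([-1.2096,  0.3005,  1.5216, -0.    ,  1.3207, -0.0666]), 'joint_vel': array([-0.0008, -0.0005, -0.0009, -0.0012, -0.0017, -0.0009]), 'tau': array([ -0.0015, -53.1813, -35.2732,   0.0708,   0.0245,  -0.0001]), 'ee_pos': array([ 0.2281, -0.5002,  0.2189]), 'eef_rot': array([-3.1405, -0.0001,  0.4278]), 'force': array([ 1.3454, -0.066 ,  0.7097]), 'moment': array([-0.0074, -0.0134, -0.0074]), 'grip_force': 0.0, 'grip_width': 0.09382554650446051}
top [0.4172 0.0017 0.875 ]
straightedge 0.59 [308.3, 310.1] 5151 [0.4504 0.0099 0.0099] [[0.4517 0.0146 0.004 ]]
((0.4513317346572876, 0.008935689926147461), (0.05183130502700806, 0.271708220243454), 8.73652172088623) 0.03936358815204044
left_mark 0.55 [236.4, 218.5] 88 [0.6055 0.1303 0.0244] [[0.6077 0.1328 0.004 ]]
[0.5994 0.1237 0.0098] [0.6141 0.1389 0.0283]
right_mark 0.59 [308.2, 307.2] 4984 [0.45   0.0115 0.01  ] [[0.4565 0.0147 0.004 ]]
[ 0.4062 -0.1254  0.0032] [0.493  0.1454 0.0394]
gun_nut 0.61 [285.0, 203.2] 155 [0.6366 0.0549 0.0171] [[0.6324 0.0506 0.004 ]]
[0.6249 0.0429 0.0027] [0.6525 0.0683 0.0223]
scene [0.2548 0.4879 0.6379]
straightedge 0.91 [381.2, 302.9] 4053 [0.4466 0.0394 0.0078] [[0.4482 0.0299 0.004 ]]
((0.45236876606941223, 0.008318275213241577), (0.053425949066877365, 0.2771129906177521), 8.93399429321289) 0.03815895602479835
left_mark 0.53 [264.9, 295.1] 140 [0.6044 0.135  0.0187] [[0.614  0.1281 0.004 ]]
[0.5986 0.1135 0.0012] [0.6245 0.1413 0.0255]
gun_nut 0.48 [281.1, 262.6] 226 [0.6383 0.0597 0.0126] [[0.6374 0.0555 0.004 ]]
[0.6247 0.0445 0.0006] [0.6539 0.0735 0.0182]
```

View pics/top1.png

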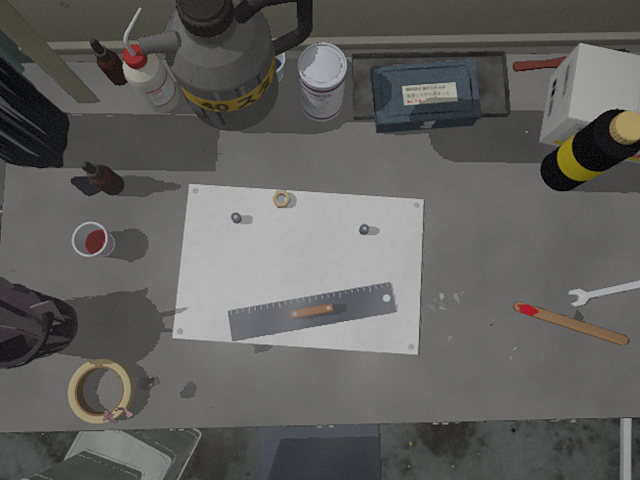

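View pics/scene1.png

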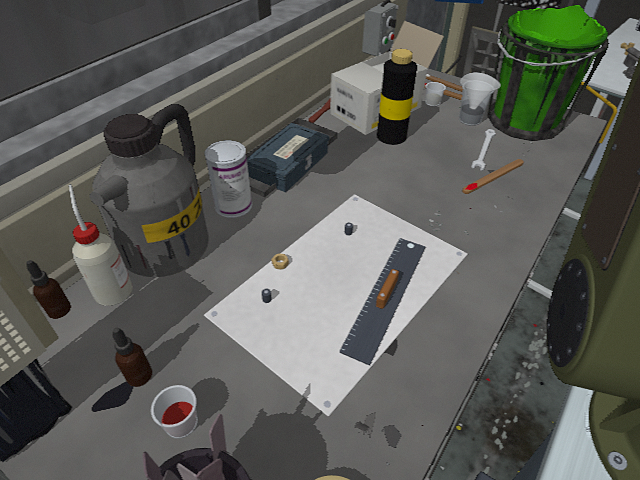

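The top picture shows the bar tilted, about (308,310). The studs are at (236,218) and (364,230), and the nut is at (282,199). The network's "right_mark" hit is really the bar. Next I'll go above the bar for a closer look.

```bash
cat >> h.py <<'E'
def go(x,y,z,yaw,ref=None):  # numbers for move_arm from current pose
    o=ctrl.get_obs(); A=R.from_euler('xyz',o["eef_rot"]) if ref is None else R.from_euler('xyz',[np.pi,0,ref[3]])
    p=o["ee_pos"] if ref is None else np.array(ref[:3])
    B=R.from_euler('xyz',[np.pi,0,yaw])
    print(np.round(A.inv().apply(np.array([x,y,z])-p)/.05,3),np.round((A.inv()*B).as_rotvec(),3))
E
python3 - <<'E'
from h import *
go(.47,.01,.26,np.radians(98.8))
im,d,K,T=cam("top")
m=np.zeros((480,640),bool)
for n,(u,v) in dict(L=(236,218),R=(364,230)).items():
    m[:]=0;m[v-9:v+10,u-9:u+10]=1;P=cloud(d,K,T,m);Q=P[P[:,2]>.02];print(n,len(Q),Q.mean(0),Q.min(0),Q.max(0))
E
```

```text
[ 8.636 -7.282 -0.811] [-0.    -0.    -1.297]
L 74 [0.60660402 0.13081006 0.02464288] [0.59946051 0.1237291  0.02026919] [0.61454728 0.13846746 0.0298349 ]
R 74 [ 0.58278294 -0.08030943  0.02419252] [ 0.57494833 -0.08815167  0.02043454] [ 0.58972559 -0.07310488  0.02675054]
```

move_arm(targets=[[0, 8.64, -7.28, -0.8, 0, 0, -1.297], [0, 8.64, -7.28, -0.8, 0, 0, -1.297], [0, 8.64, -7.28, -0.8, 0, 0, -1.297], [0, 8.64, -7.28, -0.8, 0, 0, -1.297], [0, 8.64, -7.28, -0.8, 0, 0, -1.297], [0, 8.64, -7.28, -0.8, 0, 0, -1.297], [0, 8.64, -7.28, -0.8, 0, 0, -1.297], [0, 8.64, -7.28, -0.8, 0, 0, -1.297], [0, 8.64, -7.28, -0.8, 0, 0, -1.297], [0, 8.64, -7.28, -0.8, 0, 0, -1.297], [0, 8.64, -7.28, -0.8, 0, 0, -1.297], [0, 8.64, -7.28, -0.8, 0, 0, -1.297]])

```text
time_s: 1.75
ee_pos: [0.4712, 0.0135, 0.2597]
eef_rot: [3.141, -0.0, 1.728]
force: [0.0, -0.8, -0.4]
grip_width: 0.0471
grip_force: 0.0
```

move_arm(targets=[[0, 0, 0, 0, 0, 0, 0], [0, 0, 0, 0, 0, 0, 0], [0, 0, 0, 0, 0, 0, 0]])

```text
time_s: 2.05
ee_pos: [0.4699, 0.009, 0.2594]
eef_rot: [-3.141, 0.0, 1.724]
force: [-0.3, -0.7, 0.1]
grip_width: 0.0471
grip_force: 0.0
```

```bash
cat > look.py <<'E'
from h import *
import sys
np.set_printoptions(precision=4,suppress=True)
o=ctrl.get_obs();print(o["time_s"],o["ee_pos"],o["eef_rot"],o["qpos"])
im,d,K,T=cam("wrist");save(im,sys.argv[1])
for t in["straightedge","left_mark","right_mark"]:
    for r in ctrl.cut_out("wrist",t)[:2]:
        P=cloud(d,K,T,r["region"])
        if not len(P): continue
        print(t,round(r["score"],2),r["point"],r["region"].sum(),np.median(P,0),P.min(0),P.max(0))
        if t=="straightedge":
            for n,S in(("bar",P[P[:,2]<.02]),("rib",P[P[:,2]>.03])): print(n,len(S),np.median(S[:,2]),cv2.minAreaRect(S[:,:2].astype(np.float32)))
E
python3 look.py w1.png
```

```text
2.05 [0.4699 0.009  0.2594] [-3.1415  0.0001  1.7236] [-0.0588  0.089   1.6787 -0.0001  1.374  -0.2115]
left_mark 0.8 [486.9, 93.4] 382 [0.6041 0.1302 0.0229] [0.5983 0.1231 0.0023] [0.6202 0.1413 0.0261]
right_mark 0.68 [412.7, 295.2] 155 [ 0.583  -0.0755  0.023 ] [ 0.5772 -0.0856  0.0059] [ 0.5902 -0.0724  0.025 ]
```

View pics/w1.png

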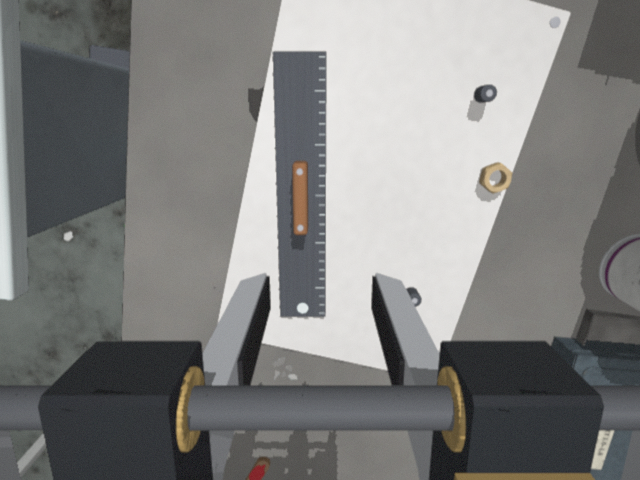

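The wrist view shows the bar at columns 275–326 and the rib at (300,198), with the studs at (486,93) and (413,297). I'll measure the bar and rib from depth.

```bash
python3 - <<'E'
from h import *
im,d,K,T=cam("wrist")
m=np.zeros((480,640),bool);m[40:330,255:345]=1
P=cloud(d,K,T,m&(im.max(2)<110)&(im.max(2)>50));print("dark",cv2.minAreaRect(P[(abs(P[:,2]-.009)<.004),:2].astype(np.float32)))
a=im.astype(int);rm=np.zeros_like(m);rm[155:245,285:315]=1
rm&=(a[:,:,0]-a[:,:,2]>40);P=cloud(d,K,T,rm);Q=P[P[:,2]>.03]
print("rib",len(Q),np.median(Q,0),cv2.minAreaRect(Q[:,:2].astype(np.float32)),Q.mean(0))
# image corners of the bar top, z=.009
e=cv2.inRange(im,(50,50,50),(110,110,110))&m.astype(np.uint8)*255
e=cv2.morphologyEx(e,cv2.MORPH_OPEN,np.ones((7,7)))
c=max(cv2.findContours(e,0,2)[0],key=cv2.contourArea);b=cv2.boxPoints(cv2.minAreaRect(c));print(b)
W=ray(b,K,T,.009);print(W,W.mean(0),np.linalg.norm(np.diff(W,axis=0),axis=1),np.degrees(cv2.minAreaRect(W[:,:2].astype(np.float32))[2]/57.3))
E
```

```text
dark ((0.4499739408493042, 0.007852554321289062), (0.0481811948120594, 0.2676553428173065), 8.822831153869629)
rib 918 [0.45015354 0.01002329 0.03440741] ((0.45015010237693787, 0.009066641330718994), (0.012771189212799072, 0.06945592910051346), 8.034538269042969) [0.45016441 0.00993289 0.03434921]
[[272.99997  53.     ]
 [323.99997  53.     ]
 [323.99997 314.99994]
 [272.99997 314.99994]]
[[ 0.40639785  0.13627987  0.009     ]
 [ 0.45299964  0.14346419  0.009     ]
 [ 0.4940443  -0.11893445  0.009     ]
 [ 0.43888611 -0.12743424  0.009     ]] [0.44808198 0.00834384 0.009     ] [0.04715232 0.26558936 0.05580926] 8.759639176606383
```

move_arm(targets=[[0, 0.06, -0.39, 1.0, 0, 0, 0], [0, 0.06, -0.39, 2.0, 0, 0, 0], [0, 0.06, -0.39, 3.0, 0, 0, 0], [0, 0.06, -0.39, 3.6, 0, 0, 0], [0, 0.06, -0.39, 4.0, 0, 0, 0], [0, 0.06, -0.39, 4.3, 0, 0, 0], [0, 0.06, -0.39, 4.5, 0, 0, 0], [0, 0.06, -0.39, 4.6, 0, 0, 0], [0, 0.06, -0.39, 4.65, 0, 0, 0], [0, 0.06, -0.39, 4.65, 0, 0, 0], [0, 0.06, -0.39, 4.65, 0, 0, 0]])

```text
time_s: 3.4
ee_pos: [0.4509, 0.0099, 0.0275]
eef_rot: [3.141, 0.0, 1.725]
force: [0.1, -0.7, 0.9]
grip_width: 0.0468
grip_force: 0.0
```

move_arm(targets=[[-0.5, 0, 0, 0, 0, 0, 0], [-0.8, 0, 0, 0, 0, 0, 0], [-1, 0, 0, 0, 0, 0, 0], [-1, 0, 0, 0, 0, 0, 0], [-1, 0, 0, 0, 0, 0, 0], [-1, 0, 0, 0, 0, 0, 0]], grip_force=20)

```text
time_s: 4.0
ee_pos: [0.4505, 0.01, 0.027]
eef_rot: [-3.142, -0.0, 1.725]
force: [-0.5, 0.1, 1.1]
grip_width: 0.0142
grip_force: 20.0
```

```bash
python3 - <<'E'
from h import *
o=ctrl.get_obs();print(o["time_s"],o["ee_pos"],o["eef_rot"],o["force"],o["grip_width"])
# target: line through studs, bar centre 8+25 mm back from stud-axis line, at mid
L=np.array([.6055,.1305]);Rr=np.array([.5828,-.0795]);u=(L-Rr)/np.linalg.norm(L-Rr);n=np.array([u[1],-u[0]])
yaw=np.arctan2(n[1],n[0]);c=(L+Rr)/2-n*.033;print(np.degrees(yaw),c)
for off in(.02,0): go(*(c-n*off),o["ee_pos"][2],yaw+np.pi/2)
E
```

```text
4.0 [0.45047244 0.00996935 0.02698396] [-3.14150721e+00 -1.84834726e-05  1.72479189e+00] [-0.54167991  0.05392234  1.11055024] 0.014168239882801532
-6.169446215278071 [0.56134112 0.02904648]
[ 0.14   1.863 -0.   ] [-0.    -0.     0.262]
[ 0.037  2.25  -0.   ] [-0.    -0.     0.262]
```

move_arm(targets=[[-1, 0.01, 0.1, 0, 0, 0, 0.015], [-1, 0.03, 0.3, 0, 0, 0, 0.045], [-1, 0.05, 0.55, 0, 0, 0, 0.08], [-1, 0.07, 0.8, 0, 0, 0, 0.115], [-1, 0.08, 1.05, 0, 0, 0, 0.15], [-1, 0.1, 1.3, 0, 0, 0, 0.185], [-1, 0.12, 1.55, 0, 0, 0, 0.22], [-1, 0.13, 1.75, 0, 0, 0, 0.25], [-1, 0.14, 1.84, 0, 0, 0, 0.262], [-1, 0.14, 1.86, 0, 0, 0, 0.262], [-1, 0.14, 1.86, 0, 0, 0, 0.262], [-1, 0.14, 1.86, 0, 0, 0, 0.262]])

```text
time_s: 5.2
ee_pos: [0.5414, 0.0312, 0.027]
eef_rot: [3.141, -0.0, 1.463]
force: [1.1, 0.5, 2.4]
grip_width: 0.0138
grip_force: 20.0
```

```bash
python3 look.py w2.png; python3 - <<'E'
from h import *
im,d,K,T=cam("top");save(cv2.resize(im[180:360,170:430],None,fx=3,fy=3,interpolation=cv2.INTER_CUBIC),"t2.png")
for r in ctrl.cut_out("top","straightedge")[:1]:
    P=cloud(d,K,T,r["region"]);print(r["score"],cv2.minAreaRect(P[P[:,2]<.02,:2].astype(np.float32)))
E
```

```text
5.2 [0.5414 0.0312 0.027 ] [ 3.1411 -0.0002  1.4629] [-0.01    0.5214  1.7055  0.0002  0.9142  0.0977]
straightedge 0.65 [320.8, 164.7] 39316 [0.5457 0.0887 0.0088] [ 0.5122 -0.0836  0.003 ] [0.5798 0.1551 0.1225]
bar 33908 0.008690288760105941 ((0.5419714450836182, 0.03528261184692383), (0.23669078946113586, 0.051474809646606445), 83.47510528564453)
rib 5065 0.034448615327193455 ((0.5415089726448059, 0.03021255135536194), (0.07007254660129547, 0.016954099759459496), 85.84976196289062)
left_mark 0.89 [456.2, 38.2] 2007 [0.6045 0.1301 0.0233] [0.5987 0.1229 0.0029] [0.6147 0.1409 0.0263]
0.96 ((0.5426614284515381, 0.030510738492012024), (0.27407020330429077, 0.053005434572696686), 83.56432342529297)
```

View pics/w2.png

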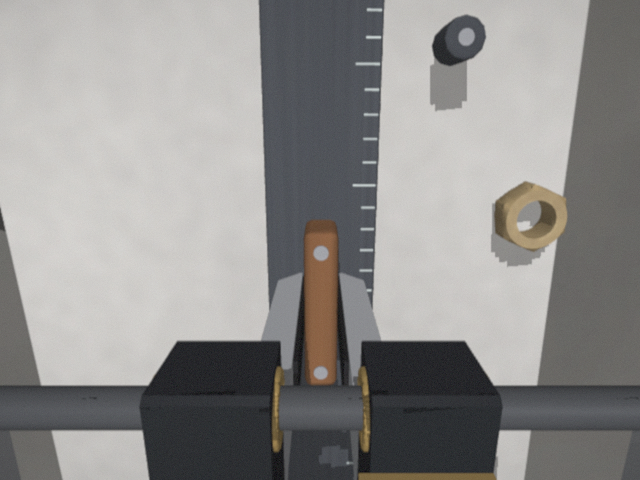

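View pics/t2.png

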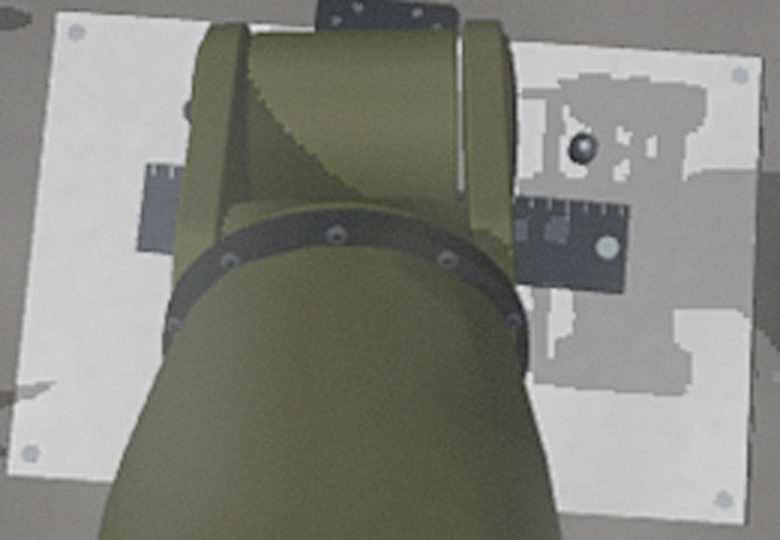

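The bar slid flat and is now about parallel to the stud line and 20 mm short of it. I'll carry it 15 mm closer, loosen the fingers, and push with the rear finger alone so the bar settles on both studs.

move_arm(targets=[[-1, 0, 0.05, 0, 0, 0, 0], [-1, 0, 0.15, 0, 0, 0, 0], [-1, 0, 0.23, 0, 0, 0, 0], [-1, 0, 0.28, 0, 0, 0, 0], [-1, 0, 0.3, 0, 0, 0, 0], [-1, 0, 0.3, 0, 0, 0, 0], [-0.5, 0, 0.3, 0, 0, 0, 0], [-0.5, 0, 0.3, 0, 0, 0, 0], [-0.5, 0, 0.3, 0, 0, 0, 0]])

```text
time_s: 6.4
ee_pos: [0.5562, 0.0295, 0.0268]
eef_rot: [-3.141, 0.0, 1.463]
force: [-0.8, 0.3, -0.4]
grip_width: 0.0235
grip_force: 0.0
```

move_arm(targets=[[-0.5, 0, 0.03, 0, 0, 0, 0], [-0.5, 0, 0.06, 0, 0, 0, 0], [-0.5, 0, 0.09, 0, 0, 0, 0], [-0.5, 0, 0.12, 0, 0, 0, 0], [-0.5, 0, 0.14, 0, 0, 0, 0], [-0.5, 0, 0.15, 0, 0, 0, 0], [-0.5, 0, 0.15, 0, 0, 0, 0]])

```text
time_s: 7.1
ee_pos: [0.5637, 0.0287, 0.0269]
eef_rot: [3.142, -0.0, 1.463]
force: [-1.2, 0.0, 0.9]
grip_width: 0.0238
grip_force: 0.5
```

move_arm(targets=[[-0.5, 0, 0.01, 0, 0, 0, 0], [-0.5, 0, 0.02, 0, 0, 0, 0], [-0.5, 0, 0.02, 0, 0, 0, 0]])

```text
time_s: 7.4
ee_pos: [0.5648, 0.0286, 0.0269]
eef_rot: [3.141, -0.0, 1.463]
force: [-1.5, 0.4, 0.5]
grip_width: 0.0236
grip_force: 0.4
```

move_arm(targets=[[-0.5, 0, 0.01, 0, 0, 0, 0], [-0.5, 0, 0.02, 0, 0, 0, 0], [-0.5, 0, 0.02, 0, 0, 0, 0]])

```text
time_s: 7.7
ee_pos: [0.5658, 0.0285, 0.0269]
eef_rot: [3.141, 0.0, 1.463]
force: [-0.3, 0.9, 0.1]
grip_width: 0.0234
grip_force: 0.3
```

move_arm(targets=[[-0.5, 0, 0.01, 0, 0, 0, 0], [-0.5, 0, 0.02, 0, 0, 0, 0], [-0.5, 0, 0.02, 0, 0, 0, 0]])

```text
time_s: 8.0
ee_pos: [0.5665, 0.0285, 0.0269]
eef_rot: [-3.141, -0.0, 1.463]
force: [-3.8, 1.7, 1.9]
grip_width: 0.0236
grip_force: 1.9
```

move_arm(targets=[[-0.5, 0, 0.01, 0, 0, 0, 0], [-0.5, 0, 0.01, 0, 0, 0, 0], [-0.5, 0, 0.01, 0, 0, 0, 0]])

```text
time_s: 8.3
ee_pos: [0.5666, 0.0285, 0.0269]
eef_rot: [-3.14, 0.0, 1.463]
force: [-6.9, 1.3, 4.2]
grip_width: 0.0238
grip_force: 3.6
```

move_arm(targets=[[-0.5, 0, 0.01, 0, 0, 0, 0], [-0.5, 0, 0.01, 0, 0, 0, 0], [-0.5, 0, 0.01, 0, 0, 0, 0]])

```text
time_s: 8.6
ee_pos: [0.5667, 0.0284, 0.0269]
eef_rot: [-3.139, 0.0, 1.463]
force: [-10.2, 1.4, 6.0]
grip_width: 0.0235
grip_force: 5.2
```

move_arm(targets=[[-0.5, 0, 0.01, 0, 0, 0, 0], [-0.5, 0, 0.01, 0, 0, 0, 0], [-0.5, 0, 0.01, 0, 0, 0, 0]])

```text
time_s: 8.9
ee_pos: [0.5667, 0.0284, 0.0268]
eef_rot: [-3.138, 0.0, 1.463]
force: [-13.7, 1.7, 9.5]
grip_width: 0.0235
grip_force: 6.9
```

Force climbs with no further motion, which means both studs are carrying the load. I'll back off to the middle of the rib clearance and then lift.

move_arm(targets=[[-0.5, 0, -0.02, 0, 0, 0, 0], [-0.5, 0, -0.05, 0, 0, 0, 0], [-0.5, 0, -0.1, 0, 0, 0, 0], [-0.5, 0, -0.13, 0, 0, 0, 0], [-0.4, 0, -0.13, 0, 0, 0, 0], [-0.4, 0, -0.13, 0, 0, 0, 0]])

```text
time_s: 9.5
ee_pos: [0.5618, 0.0289, 0.027]
eef_rot: [3.141, -0.0, 1.463]
force: [-0.5, 0.8, 0.1]
grip_width: 0.0283
grip_force: 0.0
```

move_arm(targets=[[-0.4, 0, 0, -0.1, 0, 0, 0], [-0.4, 0, 0, -0.3, 0, 0, 0], [-0.4, 0, 0, -0.6, 0, 0, 0], [-0.4, 0, 0, -1.2, 0, 0, 0], [-0.4, 0, 0, -2, 0, 0, 0], [-0.4, 0, 0, -2.8, 0, 0, 0], [-0.4, 0, 0, -3.6, 0, 0, 0], [-0.4, 0, 0, -4, 0, 0, 0], [-0.4, 0, 0, -4, 0, 0, 0], [-0.4, 0, 0, -4, 0, 0, 0]])

```text
time_s: 10.5
ee_pos: [0.5615, 0.029, 0.2274]
eef_rot: [3.141, -0.0, 1.463]
force: [-0.8, -0.0, 0.2]
grip_width: 0.0276
grip_force: 0.0
```

move_arm(targets=[[-0.4, -1, -4.2, 0, 0, 0, 0], [-0.4, -1, -4.2, 0, 0, 0, 0], [-0.4, -1, -4.2, 0, 0, 0, 0], [-0.4, -1, -4.2, 0, 0, 0, 0], [-0.4, -1, -4.2, 0, 0, 0, 0], [-0.4, -1, -4.2, 0, 0, 0, 0], [-0.4, -1, -4.2, 0, 0, 0, 0]])

```text
time_s: 11.2
ee_pos: [0.3479, 0.0019, 0.2267]
eef_rot: [-3.141, -0.0, 1.463]
force: [0.9, -0.1, 0.8]
grip_width: 0.0283
grip_force: 0.0
```

```bash
python3 - <<'E'
from h import *
im,d,K,T=cam("wrist");save(im,"w3.png")
im,d,K,T=cam("top");save(cv2.resize(im[180:320,210:410],None,fx=4,fy=4,interpolation=cv2.INTER_CUBIC),"t3.png")
o=ctrl.get_obs();print(o["time_s"],o["ee_pos"])
for r in ctrl.cut_out("top","straightedge")[:1]:
    P=cloud(d,K,T,r["region"]);print(r["score"],cv2.minAreaRect(P[P[:,2]<.02,:2].astype(np.float32)))
E
```

```text
11.3 [0.34822081 0.00194701 0.22656288]
0.92 ((0.563271164894104, 0.027532920241355896), (0.2730526030063629, 0.053211525082588196), 83.37165069580078)
```

View pics/w3.png

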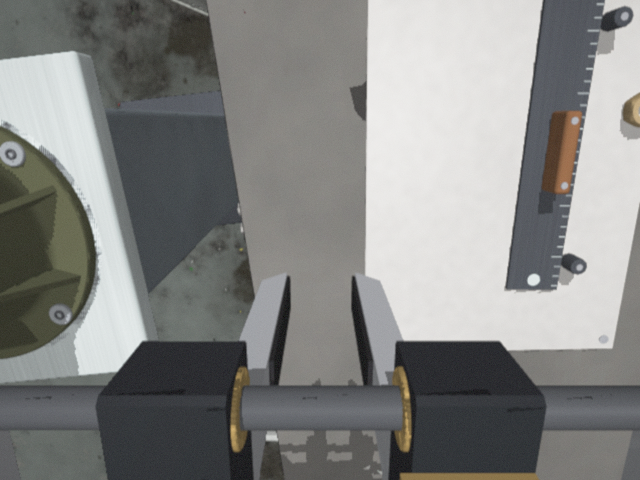

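View pics/t3.png

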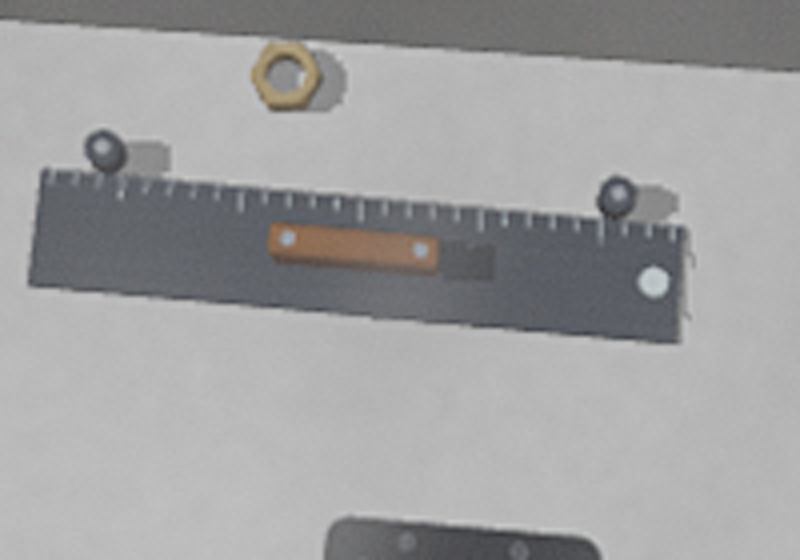

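The top crop shows both studs, at (105,150) and (617,198), meeting the far edge. The nut at (285,75) has not been disturbed, and the arm is clear.

```bash
python3 -c "
from station import ctrl
print(ctrl.hand_in())"
```

```text
the job is handed in; nothing more can be done
None
```

The straightedge lies flat with its far edge against both studs and the gripper off it, the nut was left where it lay, and the job was handed in at about 11.4 s; the hand-in returned no verdict.

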